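# Unlock the specimen stage and slide the cassette to its stop

## Robot

A 7-joint arm with a two-finger parallel gripper is mounted at the origin on the work surface. World frame = base frame: x ahead of the robot, y to its left, z up, the work surface at z = 0. Lengths are in mm, angles in rad, forces in N, time in s.
With the tool pointing down it reaches from about 400 to 850 mm from the base axis. Payload 4.5 kg.
Tool frame: the origin (TCP) lies on the centre line of the jaws, within the pads' length; the fingertips stand 17 mm ahead of it and the grasp point (between the pads) lies 2 mm behind it (bot.tip_extent is the distance from the TCP to the fingertips, in mm); z points along the fingers, y is the direction in which the jaws open and shut (so a half turn about z gives the same grasp; the last joint's range is limited). The gripper opens to 88 mm and grips with 3 to 60 N. Pads are 18 mm wide; open, the fingers measure 123 mm over their backs; the gripper's body (75 mm by 187 mm) begins 45 mm behind the grasp point.
Start: joints at [1.199, 0.689, -0.195, 1.565, 0.157, 0.902, -0.215], TCP at [246.751, -574.252, 255.743] pointing down, gripper open.
Joint ranges: [-3.01, 3.01], [-0.46, 2.08], [-1.47, 1.51], [0.13, 2.56], [-1, 4.14], [0.04, 2.09], [-2.66, 2.66]. Speed limits (rad/s): [2.57, 2.57, 3.14, 3.14, 3.14, 3.14, 3.14].

## Interface

Orientations are given as a unit quaternion [x, y, z, w].
In Python, from station import bot gives the robot as it stands.
- The arm moves only by the shell command python3 -m jog 'ROWS' [OPENING] [FORCE]. ROWS is JSON, a list that holds one entry, the list of rows, each a list of 6 numbers: the shift along the tool's x, y, z in cm, then the turn, a rotation vector about the tool's x, y, z in degrees. A call has exactly 8 rows; each row shifts and turns the pose as measured when the row begins, along the tool's axes as they then stand; what a row does not reach is not made up. A row lasts 1/8 s, in which the tool goes at most 62.5 mm and 10.7 degrees, less where a joint would pass 70% of its speed; a pose out of reach is approached as far as the arm can. A call is refused whole if a number of a shift passes 6.25 or a number of a turn 10.7, either way. A call with a gripper value outside its range is refused whole. OPENING is the opening, from 0 (shut) to 1 (fully open), set as the call begins (- or left out, the last holds). The fingers move at their own pace and stop on an object; FORCE is the grip in N (left out, the last holds). Time passes only in rows, so rows that do not move let the fingers close, or fill a call up. It gives the time, the measured TCP pose, the force and the opening at its end, in the units of the state.
- bot.get_obs(): the state, without advancing time (a new reading comes with each control period).
- bot.capture(name): name is "scene" or "top"; returns a dict with "image" (420x560x3 uint8, red, green, blue), "K" (3x3 intrinsics, pixels), "distortion" ([k1, k2, p1, p2, k3] as OpenCV has them; the pictures are not rectified), "rvec" (rotation vector, rad) and "tvec" (3), from world to camera coordinates, as OpenCV has them. Camera axes: x right, y down, z forward; pixel columns grow to the right and rows downward; lengths in mm; the calibration is good to about 2 mm. A picture is of the moment at which its call begins. There is no depth.
- bot.job_done(): hands the job in, once; it reports no verdict.
The state is a dict: "time": time; "q": joint angles; "dq": joint speeds; "tau": joint torques, N m; "ee_pos": TCP position; "ee_rot": TCP orientation; "force": force on the tool from outside, world axes, zero at the start; "torque": the same for the moment, N m; "grip_width": finger opening in mm.
Only numpy, scipy, OpenCV 4.12 (cv2) and the standard library are available. Lean on these libraries where they do the work, as an engineer would, in place of code of your own. Each camera call takes 0.05 s, during which the arm holds its last target.

## Task

Unlock the specimen stage: roll a fingertip round the rim of its big knurled collar, anticlockwise seen from above, until the collar's raised tab first comes to the black pointer, then go on for exactly two more full turns, so that the collar is left with its tab over the pointer again. Only then push the slide cassette with a fingertip along its channel until it rests fully against the end stop. Never lift the cassette, and do not move the other things on the bench.

Things in the scene. Friction and masses are not known exactly. Their poses are not given: they have to be found in the camera images.
- stage: White specimen stage, fixed. Origin on the bench surface, exactly under the collar's vertical axis; z up. Base slab 18 mm thick, x -110 to +110 mm, y -165 to +75 mm. A pedestal carries the collar. The cassette's channel runs along x, centred on y = -120 mm, floor 18 mm above the bench.
- pointer (a point): Outer end, on its top face, of the black pointer bar: 12 mm wide, top 60 mm above the bench, sticking out along the stage's +x from under the collar to 70 mm from its axis.
- collar (a joint): Angle (rad) of the collar about the vertical axis through the stage's origin; grows anticlockwise from above, not wrapped: 0 where the tab first comes over the pointer (starts 0.3 to 1.4 short of it, negative), 6.28 one full turn later, 12.57 two turns later. Drags with 0.06 N m and stays where left; a fingertip pressing inwards on the rim with 5 to 10 N carries it. Hard stops at -1.7 and 13.77.
- collar_top (a point): Centre of the collar's top face, 86 mm above the bench. Knurled aluminium disc, 92 mm diameter (46 mm rim radius, fine knurls), 20 mm high, from 66 to 86 mm above the bench; it does not rise as it turns. A steel stud in its centre reaches 88 mm.
- tab (a point): Outer end of the one raised black tab on the collar's top: a radial bar 24 mm long, 8 mm wide, 4 mm high, its end 44 mm from the axis, top 90 mm above the bench.
- stop (a point): Middle of the end stop's face, at x = +90, y = -120 mm of the stage, 35 mm above the bench. The aluminium stop closes the +x end of the channel, top 52 mm above the bench. The channel's two side rails are 50 mm apart inside, 8 mm thick, tops 30 mm above the bench, from x -100 to +90 mm; its -x end is open.
- cassette: Loose grey slide cassette, a block of 0.15 to 0.31 kg, 76 mm long (x), 46 wide (y), 34 high; glass slide edges stand 7 mm above it. Origin at the centre of its underside, z up. Lies in the channel, x along the stage's x, top 52 mm above the bench, 70 to 94 mm short of the stop, which it meets with its origin at x = +52 mm of the stage. Push its -x end face towards the stage's +x.
- dish: Bystander: round shallow glass dish, 90 mm across, 16 mm high, standing beside the stage; origin under its centre.
- vial: Bystander: small amber vial, 26 mm across, 55 mm high, standing beyond the stage; origin under its centre.
- tweezers: Bystander: steel tweezers, 116 mm long, 6 mm high, lying beside the channel; origin under their middle, long axis x.
- tipbox: Bystander: white box with a clear lid, 75 x 110 x 52 mm; origin under its centre.
- slidebox: Bystander: small cardboard box, 85 x 50 x 28 mm; origin under its centre.
- stain: Bystander: amber bottle, 40 mm across, 75 mm high; origin under its centre.
- beaker: Bystander: glass beaker, 64 mm across, 75 mm high; origin under its centre.

How it is judged:
By the outcome, as a careful person would: the job done as asked, in the order asked, and still so for the second after the job is handed in, with the robot touching nothing.
It also fails if it takes over 72 s, if anything falls off the work surface, if the arm or the gripper's body presses on something with over 40 N, if the wrist force passes 120 N, or if a joint passes its speed limit or range.

## Working session

There is one attempt and no reset: what is moved stays moved. The work goes in short steps, Python scripts to look and compute and a shell command to move; the robot and the scene stay as the last step left them, time stands still between calls to the robot, and variables do not carry over. Pictures are saved under pics/ and viewed, and the job is handed in when it is done.

```bash
ls; mkdir -p pics
python3 - <<'E'
from station import bot
import cv2
for n in ("scene","top"):
    c=bot.capture(n); cv2.imwrite(f"pics/{n}0.png",c["image"][:,:,::-1]); print(n,c["K"],c["distortion"],c["rvec"],c["tvec"])
print(bot.get_obs())
E
```

```text
pics
scene [[483.00542014   0.         281.03071581]
 [  0.         483.00542014 200.8652126 ]
 [  0.           0.           1.        ]] [-0.02363743  0.          0.          0.          0.        ] [ 2.39705784  0.70722121 -0.23056873] [-521.77588205 -200.44755635 1389.90507551]
top [[408.50662688   0.         274.03305338]
 [  0.         408.50662688 217.24357057]
 [  0.           0.           1.        ]] [-0.08677861  0.          0.          0.          0.        ] [ 2.17535195 -2.15972371  0.11751749] [  13.91344251  597.90049961 1151.45346935]
{'time': 0.1, 'q': array([ 1.19878839,  0.68987346, -0.19452768,  1.56620713,  0.15729926,
        0.90247782, -0.21509484]), 'dq': array([ 5.83730700e-04, -3.19092390e-03,  5.62024502e-04, -3.56126344e-03,
        7.35646841e-05, -8.07768764e-04,  1.95903442e-05]), 'tau': array([-3.25882262e-03, -5.28500783e+01, -1.27160367e+00, -1.53836846e+01,
       -5.25677903e-02,  1.89990591e-03,  5.61638535e-05]), 'ee_pos': array([ 246.48980913, -573.78002991,  255.01579535]), 'ee_rot': array([ 9.79476867e-01,  2.01555071e-01, -2.11271864e-04, -7.58721132e-04]), 'force': array([ 0.85089513, -0.01824656,  0.10120646]), 'torque': array([-0.02440034,  0.03664017, -0.03484191]), 'grip_width': 88.04259780625168}
```

View pics/scene0.png

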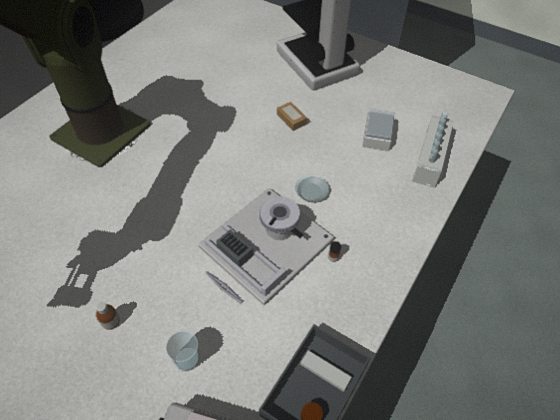

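View pics/top0.png

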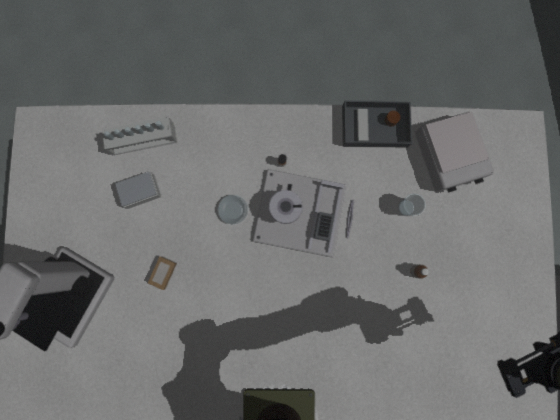

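The scene picture shows the stage near (270,245) with its collar at about (280,213). In the top view the collar is at about (286,206), the cassette at (323,226), the vial at (282,160) and the dish at (231,209). I'll enlarge both views around the stage.

```bash
cat > h.py <<'E'
from station import bot
import cv2, numpy as np
from scipy.spatial.transform import Rotation as R
def cam(n): return bot.capture(n)
def proj(c,P):
    return cv2.projectPoints(np.array(P,float).reshape(-1,1,3),np.array(c["rvec"]),np.array(c["tvec"]),np.array(c["K"]),np.array(c["distortion"]))[0].reshape(-1,2)
def ray(c,uv,z):
    M=cv2.Rodrigues(np.array(c["rvec"],float))[0]
    p=cv2.undistortPoints(np.array(uv,float).reshape(-1,1,2),np.array(c["K"]),np.array(c["distortion"])).reshape(-1,2)
    C=-M.T@np.array(c["tvec"]).ravel(); out=[]
    z=np.broadcast_to(z,len(p))
    for a,zz in zip(p,z):
        d=M.T@np.array([a[0],a[1],1]); out.append(C+d*(zz-C[2])/d[2])
    return np.array(out)
def crop(c,u0,v0,w,h,s,name,pts=None):
    im=c["image"][v0:v0+h,u0:u0+w,::-1]
    im=cv2.resize(im,None,fx=s,fy=s,interpolation=cv2.INTER_CUBIC).copy()
    if pts is not None:
        for u,v in pts: cv2.circle(im,(int((u-u0+.5)*s),int((v-v0+.5)*s)),2,(0,0,255),-1)
    cv2.imwrite("pics/"+name,im)
E
python3 - <<'E'
from h import *
crop(cam("scene"),190,175,160,130,5,"s1.png")
crop(cam("top"),210,145,160,120,5,"t1.png")
E
```

```text
(no output)
```

View pics/s1.png

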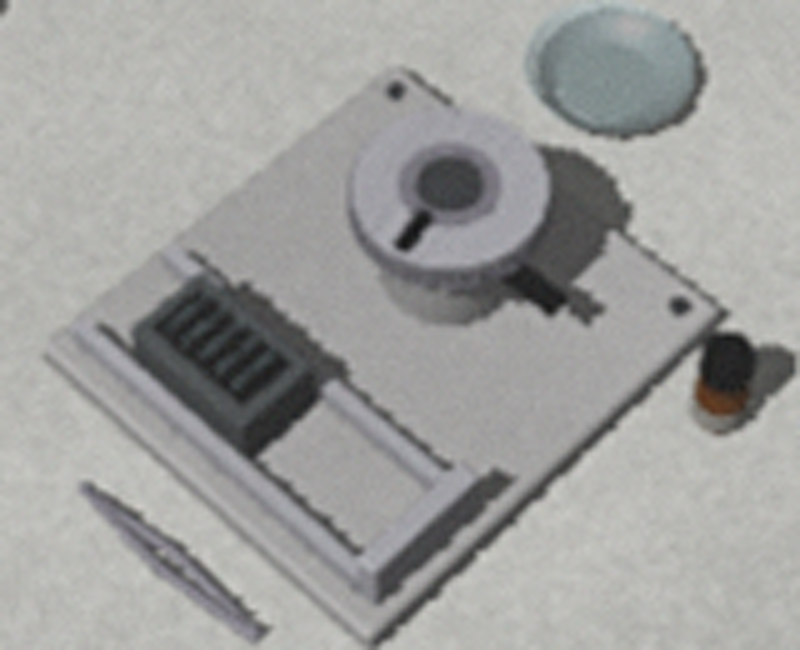

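View pics/t1.png

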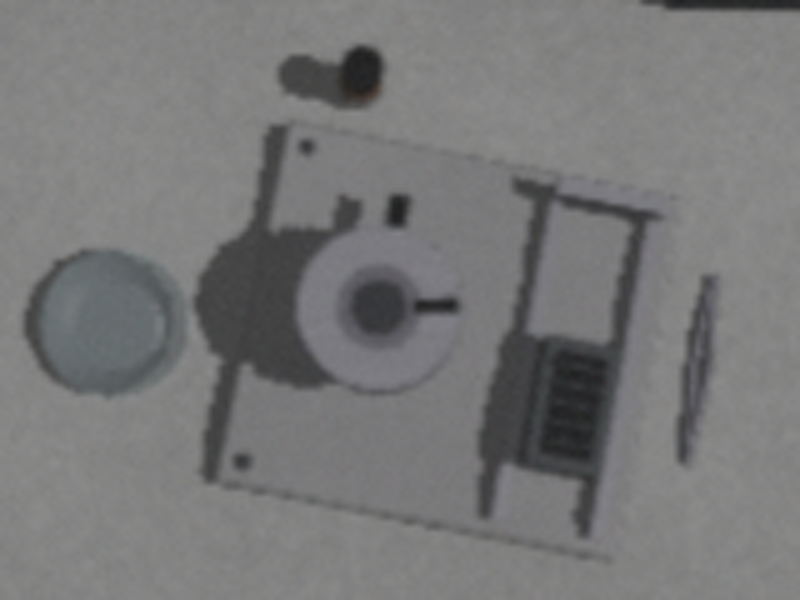

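```bash
cat > fit.py <<'E'
from h import *
from scipy.optimize import least_squares
s=cam("scene");t=cam("top")
obj=np.array([[110,75,18],[-110,75,18],[-110,-165,18],[110,-165,18]],float)
S=np.array([[728,315],[395,66],[48,355],[370,643]])/5+[190,175]-.5
T=np.array([[287,122],[210,481],[608,559],[676,198]])/5+[210,145]-.5
def w(p,P):
    r=R.from_euler('z',p[2]).as_matrix(); return P@r.T+[p[0],p[1],0]
def f(p): return np.r_[(proj(s,w(p,obj))-S).ravel(),(proj(t,w(p,obj))-T).ravel()]
def g(p): return (proj(t,w(p,obj))-T).ravel()
def k(p): return (proj(s,w(p,obj))-S).ravel()
for fn in (f,g,k):
    r=least_squares(fn,[600,0,0]); print(r.x,np.round(r.fun,1))
p=least_squares(f,[600,0,0]).x
print("top disc px centre ->", ray(t,[[379/5+209.5,307/5+144.5]],86), ray(s,[[450/5+189.5,188/5+174.5]],86))
print("tab end", ray(t,[[459/5+209.5,305/5+144.5]],90), ray(s,[[402/5+189.5,246/5+174.5]],90))
def draw(c,u0,v0,name,p,cx,extra):
    a=np.linspace(0,2*np.pi,60)
    P=[np.c_[46*np.cos(a),46*np.sin(a),0*a+86],np.array([[70,-6,60],[70,6,60],[90,-120,52],[90,-145,52],[90,-95,52],[cx-38,-143,52],[cx-38,-97,52],[cx+38,-143,52],[cx+38,-97,52],[-100,-145,30],[-100,-95,30]]),obj]+extra
    crop(c,u0,v0,160,125,5,name,proj(c,w(p,np.vstack(P))))
if __name__=="__main__":
    import sys
    draw(s,190,175,"s2.png",p,-25,[]);draw(t,210,145,"t2.png",p,-25,[])
E
python3 fit.py
```

```text
[ 6.25087029e+02 -1.24438068e+01 -1.89205498e-01] [-0.1 -1.3  0.7 -0.9 -1.1 -2.   0.7 -0.2 -0.  -1.2  0.5 -0.4  1.8  0.1
  1.5 -0.8]
[ 6.23528549e+02 -9.71246340e+00 -1.91546068e-01] [-0.9 -0.7 -0.5  0.1  0.7  0.7  0.6 -0.1]
[ 6.26485501e+02 -1.48028364e+01 -1.87522019e-01] [-0.1 -0.4  0.6 -0.1 -1.3 -0.9  0.8  1. ]
top disc px centre -> [[623.84852753 -12.70389772  86.        ]] [[624.12718268 -13.8500489   86.        ]]
tab end [[624.7598231  -56.81281267  90.        ]] [[625.15741313 -55.33179091  90.        ]]
```

View pics/s2.png

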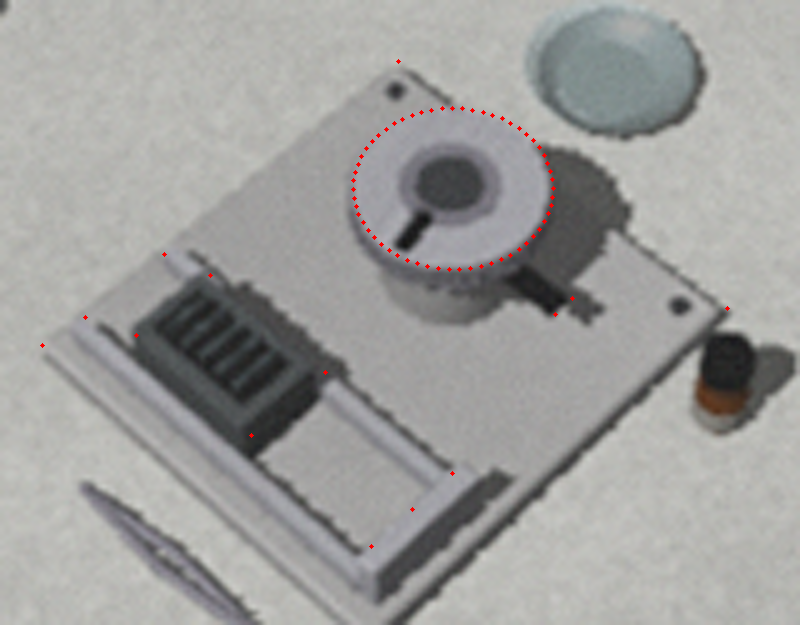

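View pics/t2.png

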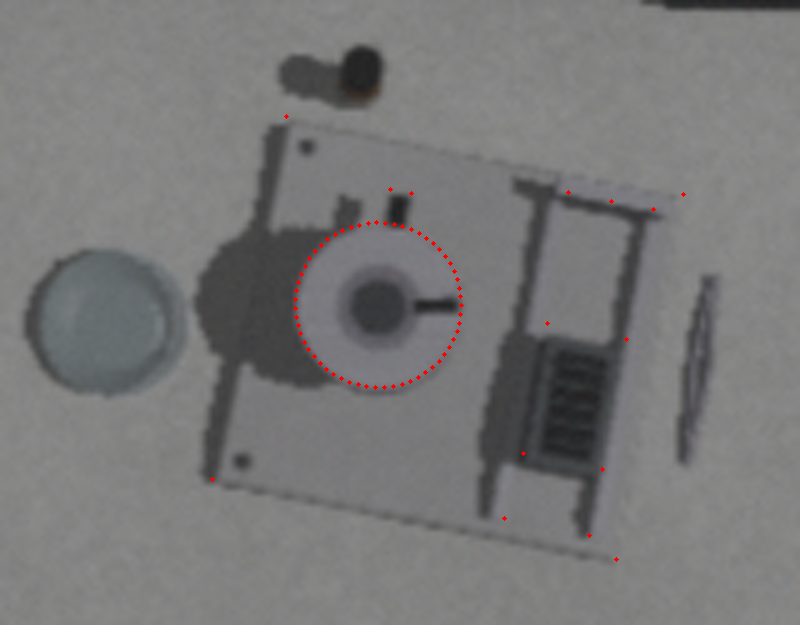

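Collar axis ≈ (624,−13), yaw ≈ −0.19. The tab is about 1.36 rad short of the pointer, which is inside the stated range. The cassette origin is near stage x −30. Next I'll close the fingers and move towards the near side of the collar.

```bash
cat > st.py <<'E'
from h import *
import sys
C=np.array([624,-13.])
def st(tx=None):
    o=bot.get_obs(); Rm=R.from_quat(o["ee_rot"]).as_matrix(); p=o["ee_pos"]
    d=p[:2]-C; psi=np.arctan2(Rm[1,0],Rm[0,0])
    print("t",round(o["time"],2),"p",p.round(1),"yaw%.1f"%np.degrees(psi),"r%.1f phi%.1f"%(np.hypot(*d),np.degrees(np.arctan2(d[1],d[0]))),"tilt",Rm[2].round(3),"q",o["q"].round(2),"F",o["force"].round(1),"Ftool",(Rm.T@o["force"]).round(1),"w",round(o["grip_width"],1))
    cd=Rm.T@np.r_[C-p[:2],0]; print("centre in tool",cd.round(1))
    if tx is not None: print("to target, tool mm",(Rm.T@(np.array(tx)-p)).round(1))
if __name__=="__main__":
    a=[float(x) for x in sys.argv[1:]]; st(a if a else None)
E
python3 -m jog '[[[5,-3.75,0,0,0,0],[5,-3.75,0,0,0,0],[5,-3.75,0,0,0,0],[5,-3.75,0,0,0,0],[5,-3.75,0,0,0,0],[5,-3.75,0,0,0,0],[5,-3.75,0,0,0,0],[5,-3.75,0,0,0,0]]]' 0 20; python3 st.py 555 -43 88
```

```text
time: 1.3
ee_pos: [497.7, -145.0, 254.5]
ee_rot: [0.981, 0.195, 0.001, 0.003]
force: [0.2, -0.3, -0.1]
grip_width: 10.1
t 1.3 p [ 497.7 -145.   254.5] yaw22.5 r182.7 phi-133.7 tilt [ 0.001  0.006 -1.   ] q [ 0.28  0.55 -0.14  1.89  0.12  0.7  -1.1 ] F [ 0.2 -0.3 -0.1] Ftool [0.1 0.4 0.1] w 10.1
centre in tool [167.2 -73.6  -0.3]
to target, tool mm [ 91.8 -73.3 166.1]
```

```bash
python3 -m jog '[[[2,-1.8,0,0,0,0],[2,-1.8,2,0,0,0],[2,-1.8,3,0,0,0],[2,-1.2,3,0,0,0],[0.8,-0.5,3,0,0,0],[0.4,-0.2,3,0,0,0],[0,0,2,0,0,0],[0,0,0.6,0,0,0]]]' 0 20; python3 st.py 555 -43 88
```

```text
time: 2.3
ee_pos: [563.2, -30.3, 84.9]
ee_rot: [0.979, 0.202, 0.006, 0.002]
force: [-0.6, -0.4, -0.0]
grip_width: 0.5
t 2.3 p [563.2 -30.3  84.9] yaw23.3 r63.2 phi-164.1 tilt [ 0.011  0.006 -1.   ] q [ 0.01  0.86 -0.07  1.89  0.15  0.38 -1.34] F [-0.6 -0.4 -0. ] Ftool [-0.7  0.2  0. ] w 0.5
centre in tool [62.7  8.1  0.7]
to target, tool mm [-12.5   8.4  -3.2]
```

```bash
python3 -m jog '[[[0,0.8,-0.3,0,0,0],[0.3,0,0,0,0,0],[0.3,0,0,0,0,0],[0.2,0,0,0,0,0],[0.2,0,0,0,0,0],[0.2,0,0,0,0,0],[0.2,0,0,0,0,0],[0.2,0,0,0,0,0]]]' 0 20; python3 st.py
```

```text
time: 3.3
ee_pos: [572.9, -36.3, 89.7]
ee_rot: [0.98, 0.2, -0.004, 0.003]
force: [-5.6, -1.6, 3.4]
grip_width: 0.7
t 3.3 p [572.9 -36.3  89.7] yaw23.1 r56.2 phi-155.5 tilt [-0.009  0.005 -1.   ] q [ 0.02  0.87 -0.07  1.84  0.15  0.45 -1.33] F [-5.6 -1.6  3.4] Ftool [-5.8 -0.7 -3.4] w 0.7
centre in tool [56.2 -1.4 -0.5]
```

Contact is made: about 5.8 N at 2 mm of command, with a TCP radius of 56 mm. First rolling stroke next.

```bash
python3 -m jog '[[[0.3,0.4,0.1,0,0,-4],[0.3,0.8,0,0,0,-8],[0.3,0.8,0,0,0,-8],[0.3,0.8,0,0,0,-8],[0.3,0.8,0,0,0,-8],[0.3,0.8,0,0,0,-8],[0.3,0.8,0,0,0,-8],[0.3,0.4,0,0,0,-4]]]'; python3 st.py;python3 - <<'E'
from h import *
crop(cam("scene"),190,175,160,120,4,"s3.png")
E
```

```text
time: 4.3
ee_pos: [617.3, -69.3, 88.8]
ee_rot: [0.763, 0.645, -0.021, 0.001]
force: [-4.0, -4.0, 0.3]
grip_width: 0.6
t 4.3 p [617.3 -69.3  88.8] yaw80.5 r56.7 phi-96.8 tilt [-0.033 -0.027 -0.999] q [ 0.21  0.93 -0.35  1.66  0.5   0.68 -0.58] F [-4.  -4.   0.3] Ftool [-4.6 -3.3 -0. ] w 0.6
centre in tool [56.6 -2.7 -1.8]
```

View pics/s3.png

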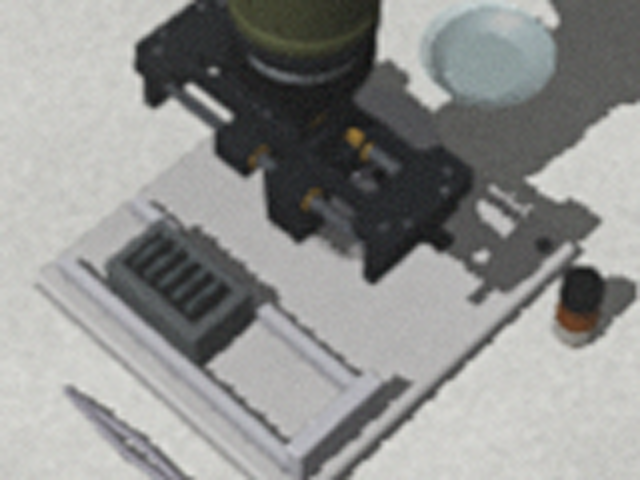

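```bash
python3 -m jog '[[[0.35,0.6,0,-0.5,0.6,-8],[0.35,0.75,0,-0.5,0.6,-8],[0.35,0.75,0,-0.5,0.5,-8],[0.35,0.75,0,-0.2,0.3,-8],[0.35,0.75,0,0,0.2,-8],[0.35,0.75,0,0,0.2,-8],[0.35,0.75,0,0,0.2,-8],[0.35,0.5,0,0,0,-4]]]'; python3 st.py;python3 - <<'E'
from h import *
crop(cam("scene"),190,175,160,120,4,"s4.png")
E
```

```text
time: 5.35
ee_pos: [667.7, -48.0, 89.1]
ee_rot: [0.331, 0.944, -0.004, 0.003]
force: [3.3, -4.8, -1.9]
grip_width: 0.5
t 5.35 p [667.7 -48.   89.1] yaw141.4 r56.0 phi-38.7 tilt [-0.008 -0.006 -1.   ] q [ 0.32  1.03 -0.64  1.52  0.76  0.86  0.29] F [ 3.3 -4.8 -1.9] Ftool [-5.6 -1.7  2. ] w 0.5
centre in tool [56.   0.1 -0.4]
```

View pics/s4.png

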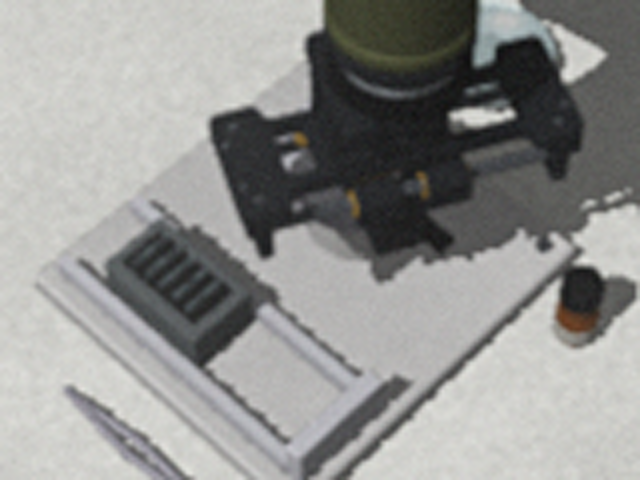

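```bash
python3 -m jog '[[[0.35,0.75,0,-0.1,0.2,-8],[0.35,0.75,0,-0.1,0.2,-8],[0.35,0.75,0,-0.1,0.2,-8],[0.35,0.75,0,-0.1,0.2,-8],[0.35,0.75,0,-0.1,0.2,-8],[0.35,0.75,0,-0.1,0.2,-8],[0.35,0.75,0,0,0.2,-8],[0.35,0.5,0,0,0,-4]]]'; python3 st.py;python3 - <<'E'
from h import *
crop(cam("scene"),190,175,160,120,4,"s5.png")
E
```

```text
time: 6.4
ee_pos: [675.0, 6.7, 92.6]
ee_rot: [-0.192, 0.981, 0.001, 0.014]
force: [4.4, 0.8, -2.2]
grip_width: 0.6
t 6.4 p [675.    6.7  92.6] yaw-157.8 r54.7 phi21.1 tilt [-0.028 -0.004 -1.   ] q [ 0.34  1.09 -0.87  1.52  0.96  0.97  1.14] F [ 4.4  0.8 -2.2] Ftool [-4.3 -0.9  2.3] w 0.6
centre in tool [54.6  1.1 -1.5]
```

View pics/s5.png

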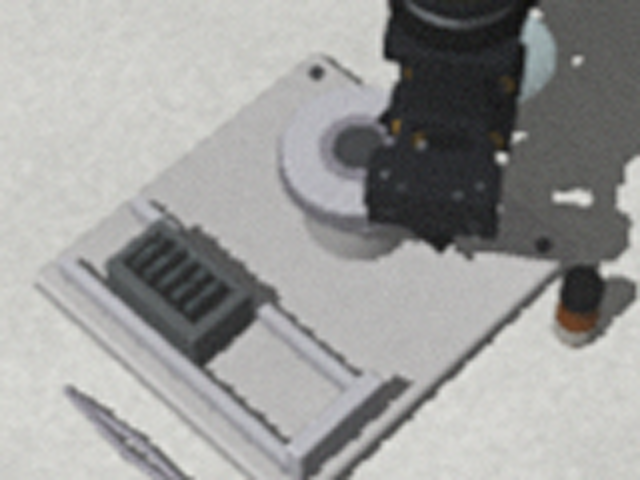

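```bash
python3 -m jog '[[[0.35,0.75,0.1,0,0.5,-8],[0.35,0.75,0.1,0,0.5,-8],[0.35,0.75,0.1,0,0.5,-8],[0.35,0.75,0.1,0,0.4,-8],[0.35,0.75,0.05,0,0.4,-8],[0.35,0.75,0.05,0,0.4,-8],[0.35,0.75,0.05,0,0.4,-8],[0.35,0.5,0,0,0.2,-4]]]'; python3 st.py;python3 - <<'E'
from h import *
crop(cam("scene"),190,175,160,120,4,"s6.png")
E
```

```text
time: 7.45
ee_pos: [631.0, 41.1, 92.9]
ee_rot: [-0.665, 0.747, -0.007, 0.011]
force: [1.7, 4.9, -4.3]
grip_width: 0.5
t 7.45 p [631.   41.1  92.9] yaw-96.6 r54.6 phi82.6 tilt [-0.006 -0.026 -1.   ] q [ 0.37  1.12 -1.04  1.66  1.13  1.04  1.98] F [ 1.7  4.9 -4.3] Ftool [-5.  -1.   4.4] w 0.5
centre in tool [54.6  0.7 -0.4]
```

View pics/s6.png

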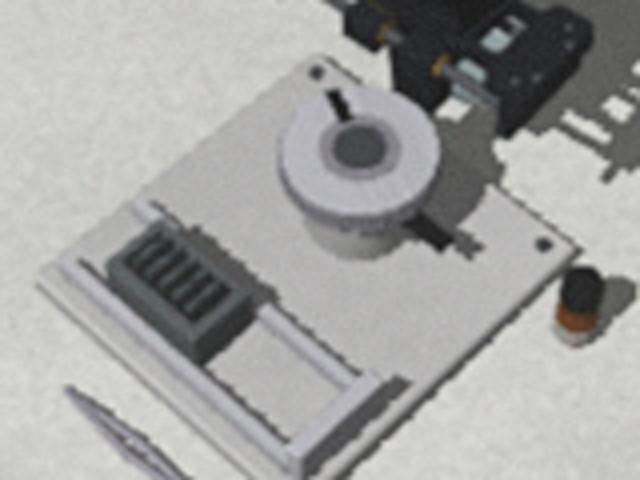

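```bash
cat > tab.py <<'E'
from h import *
import sys
def best(cn="scene",C=None,show=None):
    # search tab angle (world) minimising brightness of the bar outline on the top face
    c=cam(cn); g=cv2.cvtColor(c["image"],cv2.COLOR_RGB2GRAY).astype(np.float32)
    uu,vv=np.meshgrid(np.linspace(22,43,12),np.linspace(-3.5,3.5,5)); L=np.c_[uu.ravel(),vv.ravel()]
    u2,v2=np.meshgrid(np.linspace(24,43,12),[-9,-7,7,9]); L2=np.c_[u2.ravel(),v2.ravel()]
    def samp(L,a,Cx):
        r=np.array([[np.cos(a),-np.sin(a)],[np.sin(a),np.cos(a)]]); P=np.c_[L@r.T+Cx,np.full(len(L),89.)]
        q=proj(c,P).astype(np.float32); return cv2.remap(g,q[:,0].reshape(1,-1),q[:,1].reshape(1,-1),cv2.INTER_LINEAR).mean()
    res=[]
    for dx in range(-3,4):
      for dy in range(-3,4):
        Cx=np.array([624+dx,-13+dy])
        for a in np.radians(np.arange(0,360,2)): res.append((samp(L,a,Cx)-samp(L2,a,Cx),a,dx,dy))
    m=min(res); 
    fine=[(samp(L,a,[624+m[2],-13+m[3]])-samp(L2,a,[624+m[2],-13+m[3]]),a) for a in m[1]+np.radians(np.arange(-4,4.1,.5))]
    f=min(fine); a=(np.degrees(f[1])+180)%360-180
    print(cn,"tab world deg %.1f score %.0f off %d %d  rel pointer(-10.8) %.1f deg"%(a,f[0],m[2],m[3],a+10.8))
if __name__=="__main__":
    for n in sys.argv[1:] or ["scene","top"]: best(n)
E
python3 tab.py
```

```text
scene tab world deg 148.0 score -117 off 1 0  rel pointer(-10.8) 158.8 deg
top tab world deg 147.5 score -12 off -3 3  rel pointer(-10.8) 158.3 deg
```

The tab is at 148° world, exactly the orbit predicted (no slip), so 561° remain. I'll back off and unwind the wrist at a larger radius before the next long strokes.

```bash
python3 -m jog '[[[-1.5,0,0.2,0,0,0],[0,-1.25,0.1,-0.5,0,10],[0.12,-1.25,0.1,-0.5,0,10],[0.12,-1.25,0,-0.3,0,10],[0.12,-1.25,0,0,0,10],[0.12,-1.25,0,0,0,10],[0.12,-1.25,0,0,0,10],[0.12,-1.25,0,0,0,10]]]'; python3 st.py
```

```text
time: 8.6
ee_pos: [696.9, 7.8, 90.2]
ee_rot: [-0.091, 0.996, 0.006, 0.004]
force: [-0.5, -0.1, -0.2]
grip_width: 0.4
t 8.6 p [696.9   7.8  90.2] yaw-169.6 r75.8 phi15.9 tilt [-0.009  0.012 -1.   ] q [ 0.31  1.11 -0.84  1.42  0.9   1.01  1.02] F [-0.5 -0.1 -0.2] Ftool [0.5 0.  0.2] w 0.4
centre in tool [75.5 -7.2 -0.7]
```

```bash
python3 -m jog '[[[0.2,-1.45,0,0,0,10.5],[0.2,-1.45,0,0,0,10.5],[0.2,-1.45,0,0,0,10.5],[0.18,-1.4,0,0,0,10.5],[0.18,-1.4,0,0,0,10.5],[0.18,-1.4,0,0,0,10.5],[0.18,-1.4,0,0,0,10.5],[0.18,-1.4,0,0,0,10.5]]]'; python3 st.py
```

```text
time: 9.6
ee_pos: [642.1, -74.6, 90.3]
ee_rot: [0.612, 0.791, 0.01, 0.001]
force: [-0.2, -0.1, 0.0]
grip_width: 0.4
t 9.6 p [642.1 -74.6  90.3] yaw104.5 r64.2 phi-73.7 tilt [ 0.01   0.017 -1.   ] q [ 0.32  0.97 -0.51  1.61  0.63  0.71 -0.23] F [-0.2 -0.1  0. ] Ftool [-0.  -0.2 -0. ] w 0.4
centre in tool [64.2 -2.1  0.6]
```

```bash
python3 -m jog '[[[0,-1.25,0,0.2,0,10.5],[0,-1.25,0,0.2,0,10.5],[0.1,-1.25,0,0.2,0,10.5],[0.1,-1.25,0,0.2,0,10.5],[0.1,-1.25,0,0,0,10.5],[0.1,-1.25,0,0,0,10.5],[0.1,-1.25,0,0,0,10.5],[0.1,-1.25,0,0,0,10.5]]]'; python3 st.py
```

```text
time: 10.6
ee_pos: [564.6, -27.0, 93.2]
ee_rot: [0.987, 0.161, 0.006, -0.007]
force: [0.4, 0.3, -0.7]
grip_width: 0.3
t 10.6 p [564.6 -27.   93.2] yaw18.6 r61.1 phi-166.7 tilt [ 0.015 -0.013 -1.   ] q [ 0.03  0.85 -0.09  1.88  0.14  0.41 -1.4 ] F [ 0.4  0.3 -0.7] Ftool [ 0.5 -0.2  0.7] w 0.3
centre in tool [60.8  5.7  0.8]
```

```bash
python3 -m jog '[[[0,-0.9,0.1,0.2,-0.3,10.5],[0.05,-0.9,0.1,0.2,-0.3,10.5],[0.05,-0.9,0.1,0.2,-0.2,10.5],[0.05,-1,0.1,0,0,10.5],[0,0,0.1,0,0,0],[0.2,0,0,0,0,0],[0.2,0,0,0,0,0],[0.2,0,0,0,0,0]]]'; python3 st.py
```

```text
time: 11.6
ee_pos: [574.0, 15.2, 90.7]
ee_rot: [0.978, -0.207, -0.002, -0.015]
force: [-0.8, -0.1, 0.4]
grip_width: 0.2
t 11.6 p [574.   15.2  90.7] yaw-23.9 r57.4 phi150.6 tilt [-0.01  -0.028 -1.   ] q [-0.13  0.87  0.07  1.85 -0.2   0.43 -1.9 ] F [-0.8 -0.1  0.4] Ftool [-0.7  0.4 -0.4] w 0.2
centre in tool [57.1  5.5 -0.7]
```

```bash
python3 -m jog '[[[0.35,0.1,0.1,-0.3,0.2,0],[0.35,0.8,0,-0.3,0.2,-8],[0.35,0.8,0,-0.3,0.1,-8],[0.35,0.8,0,-0.3,0,-8],[0.35,0.8,0,-0.3,0,-8],[0.35,0.8,0,0,0,-8],[0.35,0.8,0,0,0.1,-8],[0.35,0.8,0,0,0.1,-8]]]'; python3 st.py
```

```text
time: 12.6
ee_pos: [575.5, -42.4, 85.7]
ee_rot: [0.956, 0.293, -0.023, -0.007]
force: [-4.2, -0.9, 3.7]
grip_width: 0.5
t 12.6 p [575.5 -42.4  85.7] yaw34.1 r56.7 phi-148.8 tilt [-0.039 -0.027 -0.999] q [ 0.08  0.89 -0.16  1.79  0.24  0.53 -1.21] F [-4.2 -0.9  3.7] Ftool [-4.1 -1.7 -3.5] w 0.5
centre in tool [56.6  2.8 -2.3]
```

```bash
python3 -m jog '[[[0.35,0.8,0.05,-0.1,0.2,-8],[0.35,0.8,0.05,-0.1,0.2,-8],[0.35,0.8,0,-0.1,0.2,-8],[0.35,0.8,0,-0.1,0.2,-8],[0.35,0.8,0,-0.1,0.2,-8],[0.35,0.8,0,-0.1,0.2,-8],[0.35,0.8,0,0,0.2,-8],[0.35,0.8,0,0,0.2,-8]]]'; python3 st.py
```

```text
time: 13.6
ee_pos: [632.2, -69.2, 78.8]
ee_rot: [0.647, 0.762, -0.02, -0.018]
force: [-1.2, -1.6, 0.7]
grip_width: 0.9
t 13.6 p [632.2 -69.2  78.8] yaw99.4 r56.8 phi-81.7 tilt [ 0.002 -0.053 -0.999] q [ 0.28  0.99 -0.48  1.59  0.6   0.77 -0.31] F [-1.2 -1.6  0.7] Ftool [-1.3 -1.5 -0.6] w 0.9
centre in tool [56.8  1.1  0. ]
```

```bash
python3 -m jog '[[[0,0,-0.5,-1.5,0,0],[0,0,-0.5,-1.5,0,0],[0.3,0,0,0,0,0],[0.35,0.8,-0.05,-0.2,0.1,-8],[0.35,0.8,-0.05,-0.2,0.1,-8],[0.35,0.8,-0.05,-0.2,0.2,-8],[0.35,0.8,-0.05,-0.2,0.2,-8],[0.35,0.8,-0.05,-0.2,0.2,-8]]]'; python3 st.py
```

```text
time: 14.6
ee_pos: [661.7, -55.9, 89.9]
ee_rot: [0.348, 0.938, -0.003, 0.008]
force: [5.5, -6.2, -4.6]
grip_width: 0.6
t 14.6 p [661.7 -55.9  89.9] yaw139.3 r57.1 phi-48.7 tilt [-0.016  0.    -1.   ] q [ 0.34  1.02 -0.65  1.55  0.78  0.83  0.24] F [ 5.5 -6.2 -4.6] Ftool [-8.2 -1.1  4.7] w 0.6
centre in tool [56.5  8.  -0.9]
```

```bash
python3 -m jog '[[[0.3,0.95,0,-0.1,0.3,-7],[0.3,0.95,0,-0.1,0.3,-7],[0.35,0.95,0,-0.1,0.3,-7],[0.35,0.9,0,-0.1,0.3,-7.5],[0.35,0.8,0,-0.1,0.3,-8],[0.35,0.8,0,-0.1,0.2,-8],[0.35,0.8,0,-0.1,0.2,-8],[0.35,0.8,0,-0.1,0.2,-8]]]'; python3 st.py
```

```text
time: 15.6
ee_pos: [675.4, 5.7, 90.4]
ee_rot: [-0.18, 0.984, -0.002, 0.012]
force: [6.0, 0.5, -5.4]
grip_width: 0.7
t 15.6 p [675.4   5.7  90.4] yaw-159.2 r54.7 phi19.9 tilt [-0.023 -0.008 -1.   ] q [ 0.34  1.09 -0.88  1.52  0.97  0.98  1.11] F [ 6.   0.5 -5.4] Ftool [-5.7 -1.6  5.5] w 0.7
centre in tool [54.7  0.8 -1.3]
```

```bash
python3 -m jog '[[[0.35,0.8,0,-0.1,0.3,-8],[0.35,0.8,0,-0.1,0.3,-8],[0.35,0.8,0,-0.1,0.3,-8],[0.35,0.8,0,-0.1,0.3,-8],[0.35,0.8,0,-0.1,0.3,-8],[0.35,0.7,0,-0.1,0.2,-7],[0.35,0.4,0,-0.1,0.2,-4],[0.3,0,0,0,0,0]]]'; python3 st.py;  python3 tab.py scene; python3 -c "
from h import *
crop(cam('scene'),190,175,160,120,4,'s7.png')"
```

```text
time: 16.6
ee_pos: [636.0, 40.5, 91.5]
ee_rot: [-0.6, 0.8, -0.002, 0.015]
force: [3.4, 4.0, -4.0]
grip_width: 0.3
t 16.6 p [636.   40.5  91.5] yaw-106.3 r54.8 phi77.3 tilt [-0.022 -0.021 -1.   ] q [ 0.37  1.12 -1.03  1.64  1.11  1.03  1.83] F [ 3.4  4.  -4. ] Ftool [-4.7 -2.1  4.1] w 0.3
centre in tool [54.7 -3.5 -1.1]
scene tab world deg 62.0 score -117 off 0 -1  rel pointer(-10.8) 72.8 deg
```

View pics/s7.png

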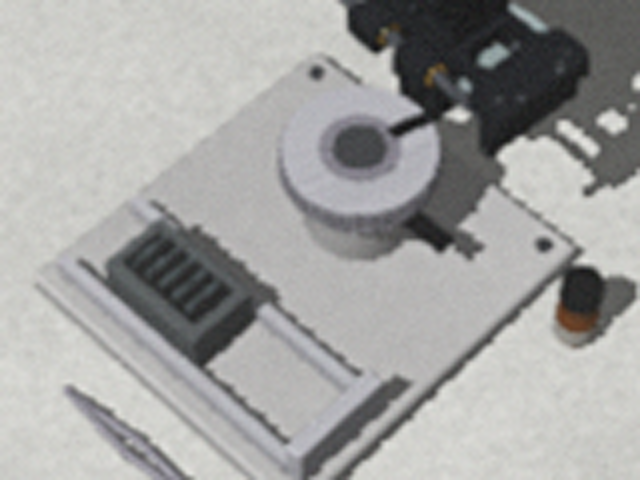

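Tab at 62° world, so its angle is 432.8° (one turn + 72.8°) and 287.2° remain. I'll unwind again.

```bash
python3 -m jog '[[[-1.5,0,0.1,-0.3,0.3,0],[0,-1.25,0.1,-0.5,0.5,10],[0.12,-1.35,0,-0.3,0.3,10],[0.15,-1.35,0,-0.1,0.1,10],[0.15,-1.35,0,0,0,10],[0.15,-1.35,0,0,0,10],[0.15,-1.35,0,0,0,10],[0.15,-1.35,0,0,0,10]]]'; python3 st.py
```

```text
time: 17.7
ee_pos: [693.6, -4.3, 90.5]
ee_rot: [-0.015, 1.0, 0.003, -0.003]
force: [-0.2, -0.7, 0.1]
grip_width: 0.5
t 17.7 p [693.6  -4.3  90.5] yaw-178.2 r70.2 phi7.1 tilt [ 0.005  0.007 -1.   ] q [ 0.32  1.1  -0.82  1.42  0.88  1.01  0.9 ] F [-0.2 -0.7  0.1] Ftool [ 0.2 -0.7 -0.1] w 0.5
centre in tool [69.9 -6.6  0.3]
```

```bash
python3 -m jog '[[[0.15,-1.35,0,0,0,10.5],[0.15,-1.35,0,0,0,10.5],[0.15,-1.35,0,0,0,10.5],[0.12,-1.35,0,0,0,10.5],[0.12,-1.35,0,0,0,10.5],[0.12,-1.35,0,0,0,10.5],[0.12,-1.35,0,0,0,10.5],[0.1,-1.35,0,0,0,10.5]]]'; python3 st.py
```

```text
time: 18.7
ee_pos: [627.9, -71.3, 91.8]
ee_rot: [0.671, 0.742, 0.001, -0.005]
force: [-0.1, 0.6, 0.1]
grip_width: 0.4
t 18.7 p [627.9 -71.3  91.8] yaw95.8 r58.4 phi-86.1 tilt [ 0.008 -0.005 -1.   ] q [ 0.3   0.95 -0.48  1.64  0.6   0.71 -0.38] F [-0.1  0.6  0.1] Ftool [ 0.6  0.  -0.1] w 0.4
centre in tool [58.4  2.   0.5]
```

```bash
python3 -m jog '[[[-0.7,-1,0,0,0,10.5],[-0.2,-1.2,0,0,0,10.5],[0.05,-1.25,0,0,0,10.5],[0.05,-1.25,0,0,0,10.5],[0.05,-1.25,0,0,0,10.5],[0.05,-1.25,0,0,0,10.5],[0.05,-1.25,0,0,0,10.5],[0.05,-1.25,0,0,0,10.5]]]'; python3 st.py; python3 tab.py top
```

```text
time: 19.7
ee_pos: [555.0, -18.9, 95.0]
ee_rot: [0.996, 0.086, -0.002, -0.005]
force: [0.4, -0.3, 0.1]
grip_width: -0.0
t 19.7 p [555.  -18.9  95. ] yaw9.9 r69.3 phi-175.1 tilt [-0.003 -0.011 -1.   ] q [-0.    0.84 -0.07  1.9   0.1   0.41 -1.54] F [ 0.4 -0.3  0.1] Ftool [ 0.3  0.4 -0.1] w -0.0
centre in tool [69.   6.  -0.3]
top tab world deg 67.5 score -33 off 3 -3  rel pointer(-10.8) 78.3 deg
```

```bash
python3 -m jog '[[[0.2,-0.9,0.1,-0.2,0,10.5],[0.2,-0.9,0.1,-0.2,0,10.5],[0.2,-1,0.1,-0.2,0,10.5],[0.2,-0.5,0.1,0,0,5],[0,0,0.1,0,0,0],[0.2,0,0,0,0,0],[0.2,0,0,0,0,0],[0.2,0,0,0,0,0]]]'; python3 st.py; python3 tab.py; python3 -c "
from h import *
crop(cam('scene'),190,175,160,120,4,'s8.png')"
```

```text
time: 20.75
ee_pos: [571.2, 19.7, 91.1]
ee_rot: [0.974, -0.228, -0.004, -0.002]
force: [-0.7, 0.3, 0.3]
grip_width: 0.7
t 20.75 p [571.2  19.7  91.1] yaw-26.4 r62.1 phi148.2 tilt [-0.008 -0.002 -1.   ] q [-0.16  0.87  0.09  1.85 -0.18  0.44 -1.97] F [-0.7  0.3  0.3] Ftool [-0.8  0.1 -0.3] w 0.7
centre in tool [61.8  5.8 -0.5]
scene tab world deg 62.0 score -112 off 0 -1  rel pointer(-10.8) 72.8 deg
top tab world deg -37.5 score -12 off 3 -3  rel pointer(-10.8) -26.7 deg
```

View pics/s8.png

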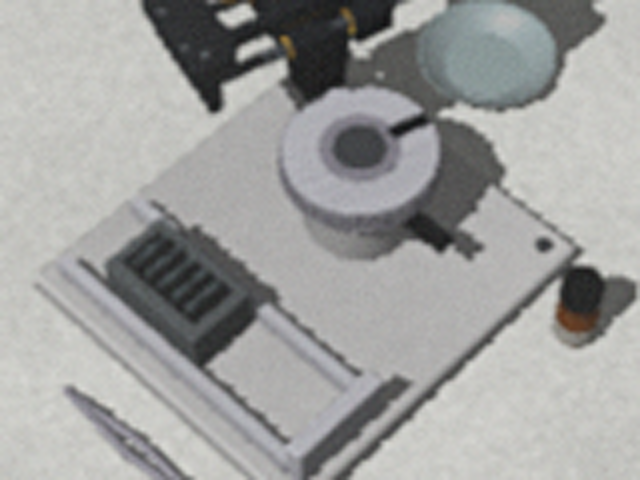

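```bash
python3 -m jog '[[[0.4,0,0.1,0,0,0],[0.3,0.2,0,0,0.1,0],[0.35,0.8,-0.05,-0.2,0.1,-8],[0.35,0.85,-0.05,-0.3,0.1,-8],[0.35,0.85,-0.05,-0.3,0.1,-8],[0.35,0.85,-0.05,-0.3,0.2,-8],[0.35,0.85,-0.05,-0.3,0.2,-8],[0.35,0.85,-0.05,-0.3,0.2,-8]]]'; python3 st.py
```

```text
time: 21.9
ee_pos: [572.3, -34.8, 90.0]
ee_rot: [0.979, 0.203, -0.019, 0.008]
force: [-3.8, -1.0, 1.4]
grip_width: 0.4
t 21.9 p [572.3 -34.8  90. ] yaw23.4 r56.1 phi-157.1 tilt [-0.04   0.008 -0.999] q [ 0.02  0.87 -0.1   1.82  0.2   0.5  -1.38] F [-3.8 -1.   1.4] Ftool [-4.  -0.6 -1.2] w 0.4
centre in tool [56.   0.5 -2.2]
```

```bash
python3 -m jog '[[[0.35,0.8,-0.05,-0.3,0.2,-8],[0.35,0.8,-0.05,-0.3,0.2,-8],[0.35,0.8,-0.05,-0.3,0.2,-8],[0.35,0.8,-0.05,-0.3,0.2,-8],[0.35,0.8,-0.05,-0.3,0.2,-8],[0.35,0.8,-0.05,-0.3,0.2,-8],[0.35,0.8,-0.05,-0.3,0.2,-8],[0.35,0.8,-0.05,-0.3,0.2,-8]]]'; python3 st.py
```

```text
time: 22.9
ee_pos: [622.6, -69.3, 89.8]
ee_rot: [0.713, 0.7, -0.023, 0.01]
force: [-2.6, -2.3, 0.9]
grip_width: 0.5
t 22.9 p [622.6 -69.3  89.8] yaw89.0 r56.3 phi-91.4 tilt [-0.047 -0.018 -0.999] q [ 0.23  0.94 -0.4   1.66  0.59  0.7  -0.52] F [-2.6 -2.3  0.9] Ftool [-2.4 -2.6 -0.7] w 0.5
centre in tool [56.3  0.3 -2.6]
```

```bash
python3 -m jog '[[[0.45,0.8,0,-0.3,0.6,-8],[0.45,0.8,0,-0.3,0.6,-8],[0.42,0.8,0,-0.2,0.6,-8],[0.4,0.8,0,-0.2,0.5,-8],[0.38,0.8,0,-0.1,0.4,-8],[0.35,0.8,0,-0.1,0.3,-8],[0.35,0.8,0,-0.1,0.3,-8],[0.35,0.8,0,0,0.3,-8]]]'; python3 st.py
```

```text
time: 23.9
ee_pos: [671.9, -43.4, 89.3]
ee_rot: [0.227, 0.974, -0.012, -0.004]
force: [5.9, -3.8, -0.7]
grip_width: 0.9
t 23.9 p [671.9 -43.4  89.3] yaw153.8 r56.7 phi-32.4 tilt [ 0.002 -0.024 -1.   ] q [ 0.33  1.05 -0.71  1.49  0.82  0.93  0.46] F [ 5.9 -3.8 -0.7] Ftool [-7.  -0.8  0.7] w 0.9
centre in tool [56.4  6.1 -0. ]
```

```bash
python3 -m jog '[[[0.35,0.8,0,-0.1,0.3,-8],[0.35,0.8,0,-0.1,0.3,-8],[0.35,0.8,0,-0.1,0.3,-8],[0.35,0.8,0,-0.1,0.3,-8],[0.35,0.8,0,-0.1,0.3,-8],[0.35,0.6,0,-0.1,0.3,-6],[0.35,0.3,0,-0.1,0.2,-3],[0.3,0,0,0,0,0]]]'; python3 st.py; python3 tab.py scene; python3 -c "
from h import *
crop(cam('scene'),190,175,160,120,4,'s9.png')"
```

```text
time: 24.9
ee_pos: [681.9, -7.7, 89.5]
ee_rot: [-0.201, 0.98, -0.007, 0.008]
force: [5.6, 4.4, -3.3]
grip_width: 0.5
t 24.9 p [681.9  -7.7  89.5] yaw-156.8 r58.2 phi5.2 tilt [-0.014 -0.017 -1.   ] q [ 0.35  1.11 -0.89  1.49  0.98  1.01  1.18] F [ 5.6  4.4 -3.3] Ftool [-6.8  1.9  3.4] w 0.5
centre in tool [55.3 17.9 -1.1]
scene tab world deg -86.0 score -117 off 1 0  rel pointer(-10.8) -75.2 deg
```

View pics/s9.png

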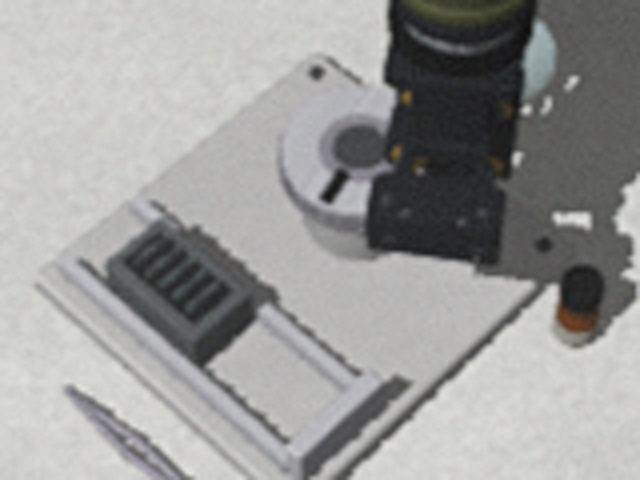

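```bash
python3 -m jog '[[[0.3,0.8,0,-0.2,0.2,0],[0.3,0.9,0,-0.2,0.2,-2],[0.35,0.8,0,-0.2,0.2,-7],[0.35,0.8,0,-0.2,0.3,-7],[0.35,0.8,0,-0.1,0.3,-7],[0.35,0.7,0,-0.1,0.3,-7],[0.35,0.5,0,-0.1,0.2,-5],[0.3,0,0,0,0,0]]]'; python3 st.py; python3 tab.py scene; python3 -c "
from h import *
crop(cam('scene'),190,175,160,120,4,'s10.png')"
```

```text
time: 26.0
ee_pos: [653.3, 32.9, 89.6]
ee_rot: [-0.493, 0.87, 0.002, 0.019]
force: [2.1, 5.4, -3.2]
grip_width: 0.3
t 26.0 p [653.3  32.9  89.6] yaw-120.9 r54.4 phi57.5 tilt [-0.034 -0.015 -0.999] q [ 0.37  1.12 -1.    1.6   1.08  1.01  1.64] F [ 2.1  5.4 -3.2] Ftool [-5.6  1.1  3.4] w 0.3
centre in tool [54.3  1.5 -1.9]
scene tab world deg -30.0 score -119 off 0 1  rel pointer(-10.8) -19.2 deg
```

View pics/s10.png

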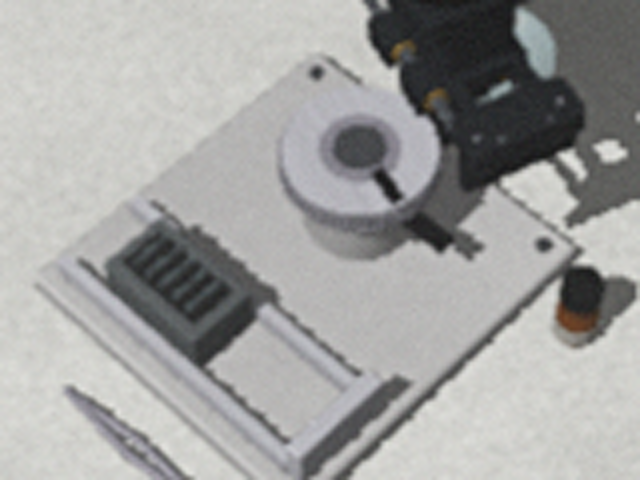

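```bash
python3 -m jog '[[[0.35,0.3,0,-0.2,0.3,-3],[0.35,0.4,0,-0.2,0.3,-4],[0.35,0.4,0,-0.2,0.3,-4],[0.3,0.3,0,-0.2,0.3,-3],[0.3,0,0,0,0,0],[0.2,0,0,0,0,0],[0.2,0,0,0,0,0],[0.2,0,0,0,0,0]]]'; python3 st.py; python3 tab.py
cat > ptr.py <<'E'
from h import *
for n in ("scene","top"):
    c=cam(n); g=cv2.cvtColor(c["image"],cv2.COLOR_RGB2GRAY).astype(np.float32)
    rr=np.linspace(52,68,9)
    def s(a,C,off):
        L=np.array([[x,y] for x in rr for y in off]); r=np.array([[np.cos(a),-np.sin(a)],[np.sin(a),np.cos(a)]])
        q=proj(c,np.c_[L@r.T+C,np.full(len(L),60.)]).astype(np.float32)
        return cv2.remap(g,q[:,0].reshape(1,-1),q[:,1].reshape(1,-1),1).mean()
    for C in ([624,-13],[623,-12],[625,-14],[624,-11]):
        v=[(s(a,C,[-5,-3,0,3,5])-s(a,C,[-12,-9,9,12]),a) for a in np.radians(np.arange(-25,5,.5))]; m=min(v); print(n,C,np.degrees(m[1]).round(1),round(float(m[0])))
E
python3 ptr.py
```

```text
time: 27.1
ee_pos: [639.5, 38.8, 89.9]
ee_rot: [-0.601, 0.799, 0.012, 0.027]
force: [2.5, 6.2, -2.0]
grip_width: 0.1
t 27.1 p [639.5  38.8  89.9] yaw-106.1 r54.1 phi73.4 tilt [-0.057 -0.013 -0.998] q [ 0.4   1.14 -1.05  1.64  1.11  1.02  1.86] F [ 2.5  6.2 -2. ] Ftool [-6.5 -0.7  2.4] w 0.1
centre in tool [54.   0.5 -3.1]
scene tab world deg -12.5 score -120 off 0 0  rel pointer(-10.8) -1.7 deg
top tab world deg 106.5 score -30 off -3 -3  rel pointer(-10.8) 117.3 deg
scene [624, -13] -12.0 -81
scene [623, -12] -13.0 -78
scene [625, -14] -11.0 -83
scene [624, -11] -14.0 -79
top [624, -13] -10.0 0
top [623, -12] 4.5 0
top [625, -14] -9.5 -1
top [624, -11] -11.5 0
```

Tab ≈ −12.5° against pointer ≈ −12° from the same camera. I'll back off and raise the hand for a clear check.

```bash
python3 -m jog '[[[-1,0,0,0,0,0],[-1.5,0,0,0,1,0],[-1.5,0,0,0,1,0],[-1,0,-2,0,1,0],[-1,0,-4,0,0,0],[0,0,-4,0,0,0],[0,0,-3,0,0,0],[0,0,0,0,0,0]]]'; python3 st.py; python3 tab.py; python3 ptr.py; python3 -c "
from h import *
crop(cam('scene'),230,185,100,75,8,'s11.png')
crop(cam('top'),250,170,80,60,8,'t11.png')"
```

```text
time: 28.3
ee_pos: [655.2, 104.3, 224.9]
ee_rot: [-0.602, 0.798, -0.007, 0.001]
force: [-0.7, -0.7, -0.2]
grip_width: 0.3
t 28.3 p [655.2 104.3 224.9] yaw-105.9 r121.4 phi75.1 tilt [ 0.006 -0.012 -1.   ] q [ 0.27  0.99 -1.12  1.45  0.92  1.27  1.92] F [-0.7 -0.7 -0.2] Ftool [0.8 0.5 0.2] w 0.3
centre in tool [121.4  -2.1   0.8]
scene tab world deg -12.5 score -109 off 0 0  rel pointer(-10.8) -1.7 deg
top tab world deg -87.5 score -2 off -3 -3  rel pointer(-10.8) -76.7 deg
scene [624, -13] -12.0 -74
scene [623, -12] -13.0 -71
scene [625, -14] -11.0 -76
scene [624, -11] -14.0 -72
top [624, -13] 1.5 -1
top [623, -12] -14.0 0
top [625, -14] 0.5 0
top [624, -11] -0.5 -1
```

View pics/s11.png

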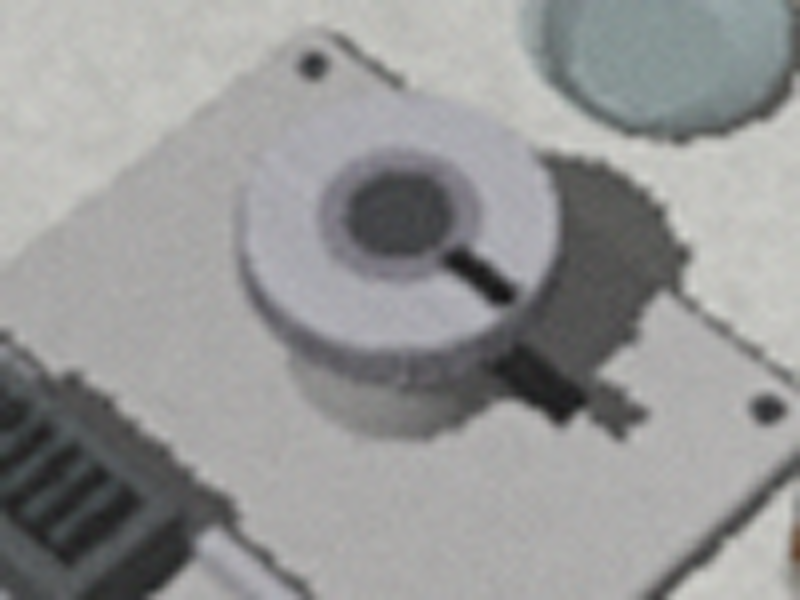

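View pics/t11.png

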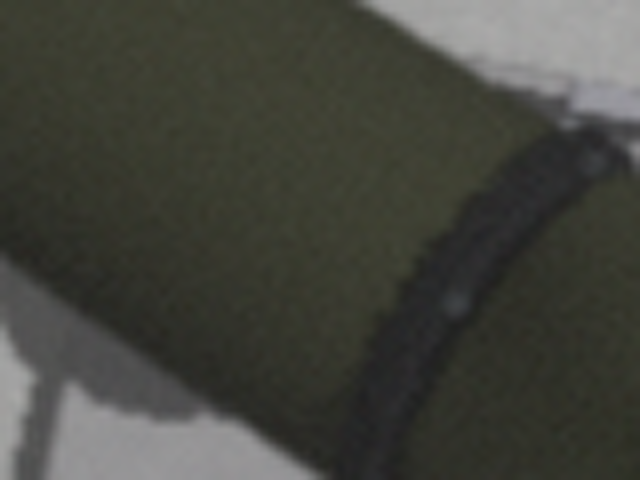

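```bash
python3 st.py 495 -110 150|tail -1
```

```text
to target, tool mm [246.3  94.9  72.5]
```

```bash
python3 -m jog '[[[3,1.2,0,0,0,-1],[4,1.5,0,0,0,-1],[4,1.5,0,0,0,-1],[4,1.5,0,0,0,-1],[4,1.4,0,0,0,-1],[3,1.2,1,0,0,0],[2,1,1,0,0,0],[0.3,0.3,1,0,0,0]]]'; python3 st.py 495 -110 150;python3 tab.py; python3 ptr.py; python3 -c "
from h import *
crop(cam('scene'),190,175,160,120,5,'s12.png')
crop(cam('top'),210,145,160,120,5,'t12.png')"
```

```text
time: 29.6
ee_pos: [497.4, -121.5, 185.2]
ee_rot: [-0.636, 0.771, -0.002, -0.006]
force: [-0.0, 0.7, -0.3]
grip_width: 0.5
t 29.6 p [ 497.4 -121.5  185.2] yaw-100.9 r166.7 phi-139.4 tilt [ 0.012  0.005 -1.   ] q [ 0.78  0.92 -1.18  1.94  1.02  1.06  2.07] F [-0.   0.7 -0.3] Ftool [-0.7  0.1  0.2] w 0.5
centre in tool [-130.6 -103.7   -2.1]
to target, tool mm [-11.3   4.4  35. ]
scene tab world deg -12.5 score -115 off 0 0  rel pointer(-10.8) -1.7 deg
top tab world deg -12.0 score -66 off 0 1  rel pointer(-10.8) -1.2 deg
scene [624, -13] -12.0 -79
scene [623, -12] -13.0 -76
scene [625, -14] -11.5 -80
scene [624, -11] -14.0 -76
top [624, -13] -10.5 -66
top [623, -12] -11.5 -66
top [625, -14] -10.0 -64
top [624, -11] -12.5 -66
```

View pics/s12.png

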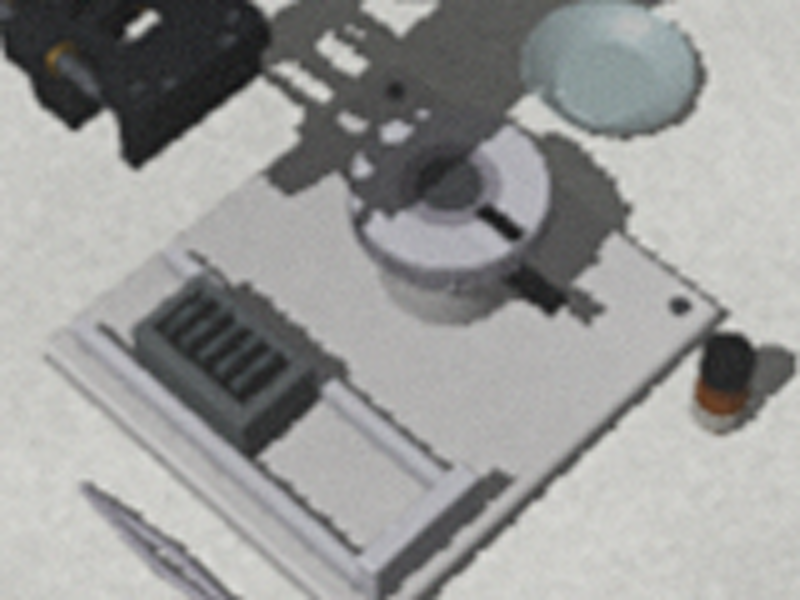

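View pics/t12.png

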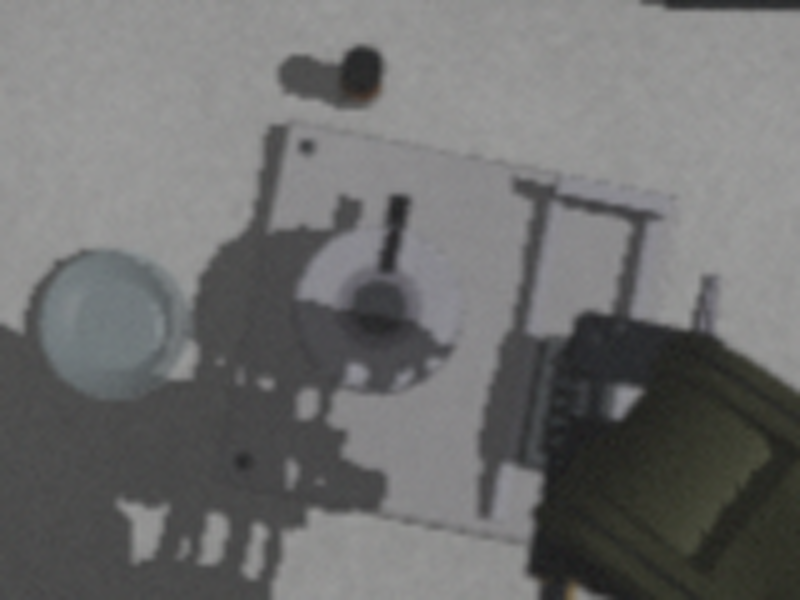

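Both cameras show the tab over the pointer, within about 1°, at two turns. Next I'll lower the hand behind the cassette.

```bash
python3 -m jog '[[[-1.1,0.5,0,-0.3,0,0],[0,0,2,-0.3,-0.3,0],[0,0,3,0,-0.3,0],[0,0,3,0,0,0],[0,0,2,0,0,0],[0,0,1,0,0,0],[0,0,0,0,0,0],[0,0,0,0,0,0]]]'; python3 st.py 495 -110 49;python3 -c "
from h import *
crop(cam('scene'),190,175,160,120,5,'s13.png')"
```

```text
time: 30.9
ee_pos: [496.0, -102.6, 69.9]
ee_rot: [-0.64, 0.769, 0.006, -0.004]
force: [-0.3, -0.1, 0.3]
grip_width: 0.4
t 30.9 p [ 496.  -102.6   69.9] yaw-100.4 r156.3 phi-145.0 tilt [-0.002  0.014 -1.   ] q [ 0.69  1.09 -1.04  2.01  1.27  0.93  1.87] F [-0.3 -0.1  0.3] Ftool [ 0.2  0.3 -0.3] w 0.4
centre in tool [-111.3 -109.7   -1.3]
to target, tool mm [ 7.5 -0.7 20.9]
```

View pics/s13.png

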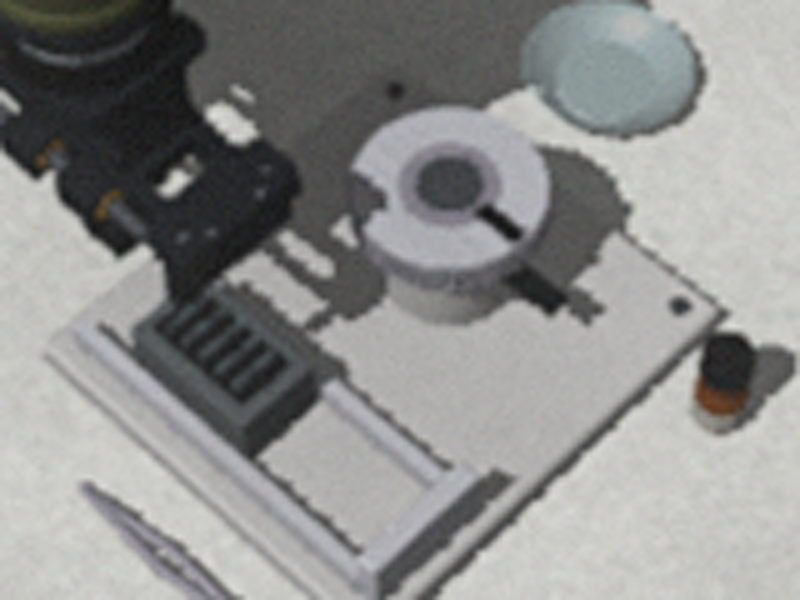

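```bash
python3 -m jog '[[[0.8,0,0,0.4,0,0],[0,0,1,0.4,0,0],[0,0,1,0,0,0],[0,0,0.2,0,0,0],[0,-0.3,0,0,0,0],[0,-0.3,0,0,0,0],[0,-0.3,0,0,0,0],[0,-0.3,0,0,0,0]]]'; python3 st.py 495 -110 49
cat >> st.py <<'E'
    o=bot.get_obs()["ee_pos"]; a=-.189; d=o[:2]-C; print("stage xy",round(d[0]*np.cos(a)+d[1]*np.sin(a),1),round(-d[0]*np.sin(a)+d[1]*np.cos(a),1))
E
python3 st.py|tail -1
```

```text
time: 31.95
ee_pos: [508.0, -113.7, 47.8]
ee_rot: [-0.64, 0.769, -0.001, 0.002]
force: [-0.7, -0.5, 0.2]
grip_width: 0.6
t 31.95 p [ 508.  -113.7   47.8] yaw-100.5 r153.6 phi-139.1 tilt [-0.002 -0.004 -1.   ] q [ 0.69  1.13 -1.02  1.99  1.32  0.91  1.87] F [-0.7 -0.5  0.2] Ftool [ 0.6  0.6 -0.2] w 0.6
centre in tool [-120.1  -95.8    0.6]
to target, tool mm [-1.3 13.4 -1.2]
stage xy -95.1 -120.7
```

```bash
python3 -m jog '[[[0,-0.3,0,0,0,0],[0,-0.3,0,0,0,0],[0,-0.4,0,0,0,0],[0,-0.4,0,0,0,0],[0,-0.4,0,0,0,0],[0,-0.4,0,0,0,0],[0,-0.4,0,0,0,0],[0,-0.4,0,0,0,0]]]'; python3 st.py;python3 -c "
from h import *
crop(cam('scene'),190,175,160,120,5,'s14.png')"
```

```text
time: 32.95
ee_pos: [536.4, -118.8, 48.1]
ee_rot: [-0.64, 0.768, 0.001, 0.0]
force: [-3.8, 0.8, 3.2]
grip_width: 0.4
t 32.95 p [ 536.4 -118.8   48.1] yaw-100.4 r137.3 phi-129.6 tilt [-0.002  0.002 -1.   ] q [ 0.68  1.15 -1.02  1.9   1.27  0.95  1.96] F [-3.8  0.8  3.2] Ftool [-0.1  3.9 -3.2] w 0.4
centre in tool [-1.198e+02 -6.710e+01  1.000e-01]
stage xy -66.2 -120.3
```

View pics/s14.png

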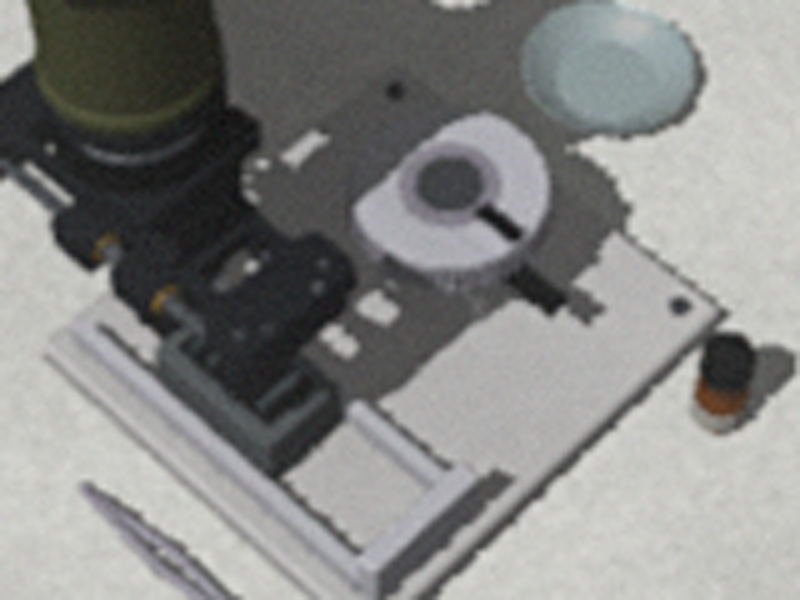

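```bash
python3 -m jog '[[[0,-0.5,0,0,0,0],[0,-0.6,0,0,0,0],[0,-0.6,0,0,0,0],[0,-0.6,0,0,0,0],[0,-0.6,0,0,0,0],[0,-0.6,0,0,0,0],[0,-0.5,0,0,0,0],[0,-0.4,0,0,0,0]]]'; python3 st.py
```

```text
time: 34.0
ee_pos: [583.4, -127.4, 48.1]
ee_rot: [-0.64, 0.768, 0.001, 0.0]
force: [-4.5, 0.8, 4.2]
grip_width: 0.9
t 34.0 p [ 583.4 -127.4   48.1] yaw-100.4 r121.4 phi-109.6 tilt [-0.002  0.001 -1.   ] q [ 0.66  1.17 -1.03  1.75  1.21  1.    2.09] F [-4.5  0.8  4.2] Ftool [ 0.   4.6 -4.2] w 0.9
centre in tool [-119.8  -19.3    0.2]
stage xy -18.4 -120.0
```

```bash
python3 -m jog '[[[0,-0.3,0,0,0,0],[0,-0.3,0,0,0,0],[0,-0.3,0,0,0,0],[0,-0.25,0,0,0,0],[0,-0.25,0,0,0,0],[0,-0.25,0,0,0,0],[0,-0.25,0,0,0,0],[0,-0.25,0,0,0,0]]]'; python3 st.py
```

```text
time: 35.0
ee_pos: [600.1, -130.5, 48.2]
ee_rot: [-0.641, 0.768, 0.005, -0.005]
force: [-11.1, -0.1, 9.0]
grip_width: 0.6
t 35.0 p [ 600.1 -130.5   48.2] yaw-100.3 r119.9 phi-101.5 tilt [ 0.001  0.013 -1.   ] q [ 0.65  1.19 -1.03  1.69  1.18  1.04  2.14] F [-11.1  -0.1   9. ] Ftool [ 2.1 11.1 -8.9] w 0.6
centre in tool [-119.9   -2.6   -0.2]
stage xy -1.4 -119.9
```

```bash
python3 -m jog '[[[0,-0.35,0,0,0,0],[0,-0.35,0,0,0,0],[0,-0.35,0,0,0,0],[0,-0.35,0,0,0,0],[0,-0.35,0,0,0,0],[0,-0.35,0,0,0,0],[0,-0.35,0,0,0,0],[0,-0.35,0,0,0,0]]]'; python3 st.py
```

```text
time: 36.0
ee_pos: [599.9, -130.7, 49.0]
ee_rot: [-0.645, 0.763, 0.023, -0.028]
force: [-13.5, 2.3, 11.2]
grip_width: 0.8
t 36.0 p [ 599.9 -130.7   49. ] yaw-99.5 r120.1 phi-101.6 tilt [ 0.014  0.071 -0.997] q [ 0.63  1.2  -1.04  1.63  1.12  1.1   2.21] F [-13.5   2.3  11.2] Ftool [  0.1  14.5 -10.2] w 0.8
centre in tool [-120.    -4.1   -2. ]
stage xy -1.5 -120.1
```

The cassette is seated: no further advance at 13 N. I'll retreat along the channel, then lift away.

```bash
python3 -m jog '[[[0,0.4,0,0,0,0],[0,0.8,0,0,0,0],[0,1.2,0,1,0,0],[0,1.5,0,1,0,0],[0,1.5,0,1,0,0],[0,1,-2,0,0,0],[0,1,-4,0,0,0],[0,1,-5,0,0,0]]]'; python3 st.py
```

```text
time: 37.0
ee_pos: [519.6, -116.5, 163.9]
ee_rot: [-0.644, 0.765, 0.0, -0.008]
force: [0.9, 0.2, 0.1]
grip_width: 0.6
t 37.0 p [ 519.6 -116.5  163.9] yaw-99.8 r147.0 phi-135.2 tilt [ 0.012  0.011 -1.   ] q [ 0.74  0.97 -1.14  1.9   1.05  1.06  2.09] F [0.9 0.2 0.1] Ftool [-0.3 -0.9 -0.1] w 0.6
centre in tool [-119.8  -85.3   -2.4]
stage xy -83.1 -121.3
```

```bash
python3 -m jog '[[[-2,4,-3,0,0,0],[-3,5,-2,0,0,0],[-3,5,0,0,0,0],[-3,5,0,0,0,0],[-3,3,0,0,0,0],[0,0,0,0,0,0],[0,0,0,0,0,0],[0,0,0,0,0,0]]]'; python3 st.py; python3 tab.py; python3 ptr.py
python3 - <<'E'
from h import *
import fit
a=np.linspace(0,1,2)
p=[624,-13,-.189]
fit.draw(cam('scene'),190,175,'s15.png',p,52,[]); fit.draw(cam('top'),210,145,'t15.png',p,52,[])
cv2.imwrite('pics/sfull.png',cam('scene')['image'][:,:,::-1])
E
```

```text
time: 38.0
ee_pos: [330.8, 68.7, 226.7]
ee_rot: [-0.643, 0.766, -0.007, 0.005]
force: [-0.7, -0.4, -0.9]
grip_width: 0.3
t 38.0 p [330.8  68.7 226.7] yaw-99.9 r304.4 phi164.4 tilt [ 0.002 -0.018 -1.   ] q [ 0.43  0.66 -1.27  2.39  0.98  0.8   1.4 ] F [-0.7 -0.4 -0.9] Ftool [0.5 0.6 0.9] w 0.3
centre in tool [  30.  -302.8    5.4]
stage xy -303.3 25.2
scene tab world deg -12.5 score -104 off 0 0  rel pointer(-10.8) -1.7 deg
top tab world deg -14.0 score -61 off 0 2  rel pointer(-10.8) -3.2 deg
scene [624, -13] -12.0 -70
scene [623, -12] -13.0 -67
scene [625, -14] -11.5 -71
scene [624, -11] -14.0 -67
top [624, -13] -10.5 -61
top [623, -12] -11.0 -61
top [625, -14] -10.0 -59
top [624, -11] -12.5 -61
[ 6.25087029e+02 -1.24438068e+01 -1.89205498e-01] [-0.1 -1.3  0.7 -0.9 -1.1 -2.   0.7 -0.2 -0.  -1.2  0.5 -0.4  1.8  0.1
  1.5 -0.8]
[ 6.23528549e+02 -9.71246340e+00 -1.91546068e-01] [-0.9 -0.7 -0.5  0.1  0.7  0.7  0.6 -0.1]
[ 6.26485501e+02 -1.48028364e+01 -1.87522019e-01] [-0.1 -0.4  0.6 -0.1 -1.3 -0.9  0.8  1. ]
top disc px centre -> [[623.84852753 -12.70389772  86.        ]] [[624.12718268 -13.8500489   86.        ]]
tab end [[624.7598231  -56.81281267  90.        ]] [[625.15741313 -55.33179091  90.        ]]
```

View pics/s15.png

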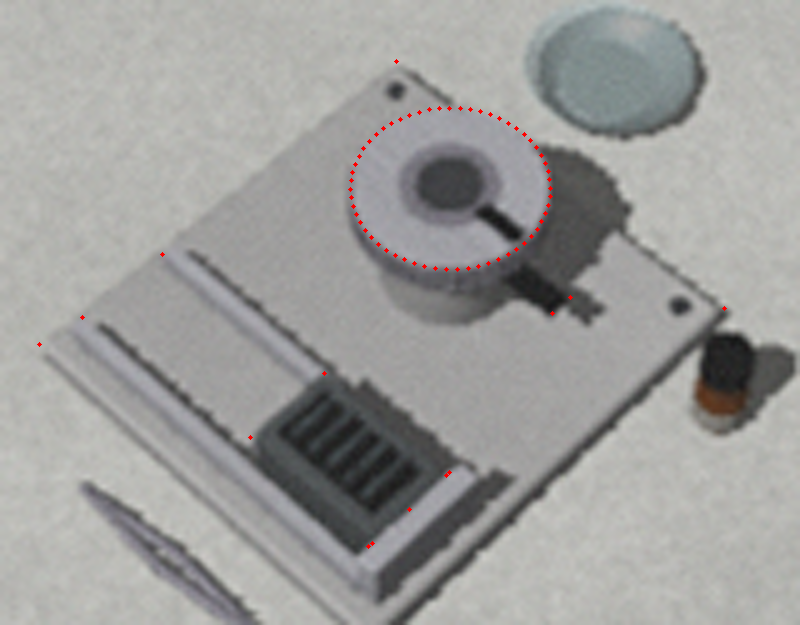

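View pics/t15.png

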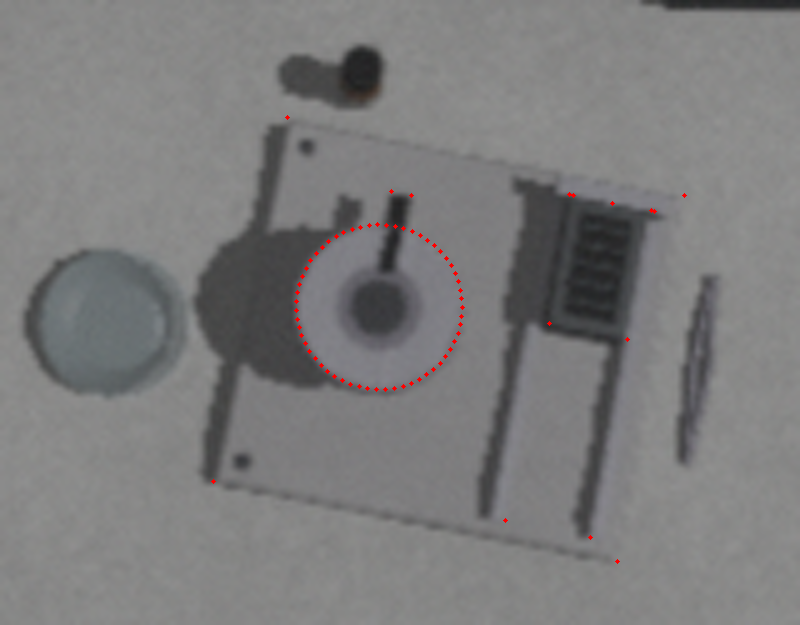

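View pics/sfull.png

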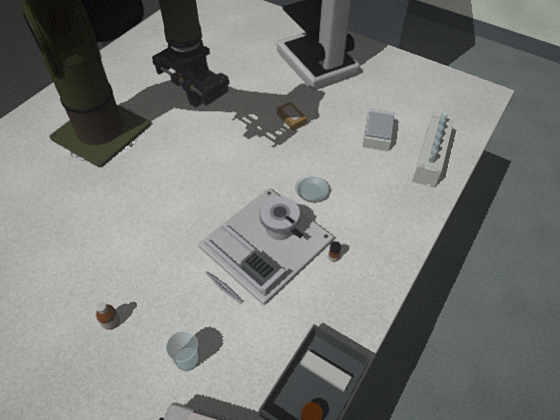

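The cassette is flush with the stop in both views. In the top view the tab runs straight into the pointer at (395,230). The bystanders haven't moved and the hand is clear, so I'm handing in.

```bash
python3 -c "
from station import bot
print(bot.job_done(), bot.get_obs()['time'])"
```

```text
the job is handed in; nothing more can be done
the job is handed in; nothing more can be done
```

The job is done and handed in at about 38 s: the collar is two full turns past its first pass over the pointer, and the cassette is against the end stop. The system gives no verdict, so this rests on my own checks.

- **Collar:** I rolled the closed fingertips round the rim anticlockwise in three strokes. Measured from the pointer, the tab started at about −78° and read +159° and +433° between strokes. It ended at about 718–720°.
- **Tab at the end:** Both cameras show the tab over the pointer. The scene camera puts the two within about 0.5°. The top camera gave 1.5° before the cassette push and about 3.5° after it, but its fit was looser.
- **Cassette:** After the collar was set, I pushed the cassette along its channel until it stopped advancing, at about 13 N. It looks flush with the stop in both views after I backed away. I never lifted it, and the finger's vertical force on it was downward.
- **Everything else:** In the last pictures nothing else on the bench looked moved, and the hand was clear of everything. I compared the dish, vial and tweezers with the first pictures close up, and the rest by eye.
- **What went off:** In the second stroke the hand sank to roughly 2 mm above the pointer's height before I raised it, well away from the pointer. That stroke also turned the collar about 12° less than the hand moved, so I set the last stroke from the measured tab angle instead.

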